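Pack the hanging caddy and click the tally counter

TASK

Help pack up the dining room: lift the wooden caddy up and off its hook, set it down gently, upright, in the open carton and let go, then fold the carton's lid fully shut. Then count it on the tally counter: press the roller lever down just until it clicks, without forcing it past its working travel, keep it there for about half a second and let it spring back up; do not press it before the lid is shut. Leave the other crockery standing where it is.

Things in the scene. Friction and masses are not known exactly. Their poses are not given: they have to be found in the camera images.
- caddy_bar (a point): Centre of the grip bar of the loose wooden caddy, 90 mm above the caddy's underside: grasp here. The bar is 12 mm thick (x), 80 mm wide (y) and 40 mm high, from 70 to 110 mm above the underside. Below it is a hand hole 44 mm wide (y) and 34 mm high, 36 to 70 mm above the underside. The caddy hangs upright, the top of the hole resting on the hook. z is up.
- caddy: The caddy: a small open wooden tray, 64 mm deep (x), 100 mm wide (y), walls 36 mm high, with an upright board 12 mm thick along its middle (in its y-z plane) that carries the hand hole and grip bar; 110 mm tall in all, 165 to 275 g. Origin at the centre of its underside, z up.
- hook (a point): Where the caddy hangs: top of the level hook rod (dark steel, 8 mm thick), 200 mm above the table; the rod runs along its x. 25 mm away on the -x side the rod ends in an upturned tip, 12 mm higher than the rod's top. To come free the caddy is raised 12 to 26 mm (19 is the middle; higher, the hole's lower edge catches the rod from below), then drawn at least 60 mm along -x.
- stand: Fixed hook stand. Origin on the table right below point hook, same axes. Its post, 16 mm thick and 202 mm tall, stands 65 mm from the origin on the +x side; its wooden foot, 130 by 100 mm, is 12 mm thick.
- carton: Fixed cardboard carton, open on top, 190 mm (x) by 210 mm (y) by 130 mm high outside; walls and floor 5 mm thick. Origin at the centre of its underside on the table; x points away from the robot, towards the edge with the lid's crease.
- lid_crease (a point): Middle of the lid's crease (hinge line, along the carton's y), on the far top edge of the carton, 95 mm from its centre along its x and 130 mm up. This point does not move.
- lid (a joint): Angle of the cardboard lid (190 mm long from the crease, 210 mm wide, 6 mm thick): 0 shut, flat on the rim; grows as it opens; 1.57 upright; stop at 1.9. It starts leaning back a little away from the robot, its top edge some 0.32 m above the table. The crease is stiff: it stays where left above about 1.2 rad and falls shut below about 1.0; about 1 N at its edge moves it.
- roller (a point): Top of the black roller (24 mm across, 28 mm wide) at the free end of the steel roller lever of the tally counter, 113 mm above the table at rest. It moves with the lever, whose pivot is 90 mm away on the counter's +x side.
- counter: Fixed grey tally counter. Origin on the table below the roller's middle, z up. The housing, 85 by 60 mm, top 72 mm above the table (two steel pivot lugs reach 99 mm), begins 30 mm from the origin on the +x side. Below the roller is free room down to the counter's foot, 10 mm thick.
- roller_lever (a joint): Angle of the spring-loaded roller lever: 0 is up, at rest; grows as it is pressed down; 0.1 rad lowers the roller by 9 mm. It clicks at 0.12 rad (roller 11 mm down, about 6 N); from 0.22 rad (20 mm down, about 8.5 N) it is forced past its working travel; hard stop at 0.30. It starts to yield at about 2.7 N and springs back by itself.
- mug: Bystander, to be left alone: white mug, 80 mm across, 90 mm tall. Origin at the centre of its underside.
- tumbler: Bystander, to be left alone: amber glass tumbler, 76 mm across, 95 mm tall. Origin at the centre of its underside.
- vase: Bystander, to be left alone: slim green glass vase, 66 mm across, 170 mm tall. Origin at the centre of its underside.
- jar: Bystander, to be left alone: squat amber jar with a brass lid, 72 mm across, 110 mm tall. Origin at the centre of its underside.
- candlestick: Bystander, to be left alone: brass candlestick, 80 mm foot, 140 mm tall. Origin at the centre of its underside.
- bowl: Bystander, to be left alone: blue bowl, 130 mm across, 50 mm tall. Origin at the centre of its underside.
Things that resemble listed ones, but are neither listed nor needed, are in the scene too. What is shaped like the caddy but red is not meant. What is shaped like the stand but purple is not meant.

How it is judged (in metres and radians):
On the way, in this order (a step that is already met when the one before it is completed fails the run):
1. the caddy is off the hook, clear of the stand (distance between caddy_bar and hook above 0.06 m and contact force between caddy and stand below 0.05 N), for 0.1 s.
2. the caddy stands upright in the carton, let go (x of caddy_bar in the frame of carton between -0.085 and 0.085 m and y of caddy_bar in the frame of carton between -0.095 and 0.095 m and z of caddy_bar in the frame of carton below 0.105 m and angle between caddy_bar's own z axis and vertical below 0.15 rad and linear speed of caddy below 0.03 m/s and contact force between caddy and the fingers below 0.05 N), for 0.2 s.
3. the lid is shut (value of joint lid below 0.08 rad), for 0.2 s.
4. the roller lever is held past its click, short of overtravel (value of joint roller_lever between 0.12 and 0.22 rad), for 0.3 s.
5. the roller lever has sprung back up (value of joint roller_lever below 0.03 rad), for 0.2 s.
At the end, for the whole second after the job is handed in: The caddy stands at rest in the carton (grip bar inside the walls and under the rim, tilt below 0.15 rad), the lid is shut (below 0.08 rad), and the roller lever, which was held between 0.12 and 0.22 rad for 0.3 s after the lid was shut, is back up (below 0.03 rad) (x of caddy_bar in the frame of carton between -0.085 and 0.085 m and y of caddy_bar in the frame of carton between -0.095 and 0.095 m and z of caddy_bar in the frame of carton below 0.105 m and angle between caddy_bar's own z axis and vertical below 0.15 rad and linear speed of caddy below 0.02 m/s and value of joint lid below 0.08 rad and value of joint roller_lever below 0.03 rad); the robot touches nothing.
It fails at once if the roller lever forced past its working travel (0.22 rad) (value of joint roller_lever above 0.22 rad).
It fails at once if the roller lever pressed (0.08 rad) before the lid is shut (0.08 rad) (value of joint each of roller_lever, lid above 0.08 rad).
It fails at once if the caddy dropped from more than about 30 mm (over 0.8 m/s while not held) (linear speed of caddy above 0.8 m/s and contact force between caddy and the fingers below 0.05 N).
It fails at once if a bystander (mug, tumbler, vase, jar, candlestick or bowl) moved by more than 30 mm (distance of any of mug, tumbler, vase, jar, candlestick, bowl from where it was at the start of the episode above 0.03 m).
It also fails if it takes over 59 s, if anything falls off the work surface, if the arm or the gripper's body presses on something with over 40 N, if the wrist force passes 120 N, or if a joint passes its speed limit or range.

ROBOT

A 6-joint arm with a two-finger parallel gripper is mounted at the origin on the work surface. World frame = base frame: x ahead of the robot, y to its left, z up, the work surface at z = 0. Lengths are in mm, angles in rad, forces in N, time in s.
With the tool pointing down it reaches from about 400 to 925 mm from the base axis. Payload 12.5 kg.
Tool frame: the origin (TCP) lies at the centre of the arm's flange, where the gripper is bolted on; the fingertips stand 190 mm ahead of it and the grasp point (between the pads) lies env.grip_point_offset ahead of it (env.grip_point_offset is the distance from the TCP to the grasp point, in mm); z points along the fingers, x is the direction in which the jaws open and shut, and the axes are right-handed (so a half turn about z gives the same grasp; the last joint's range is limited). The gripper opens to 95 mm and grips with 3 to 60 N. Pads are 20 mm wide; open, the fingers measure 119 mm over their backs; the gripper's body (75 mm by 180 mm) begins 59 mm behind the grasp point.
Start: joints at [-1.448, 0.491, 1.559, -0, 1.092, -0.106], TCP at [141.775, -608.707, 404.761] pointing down, gripper open.
Joint ranges: [-3.1, 3.1], [-0.84, 2.19], [0.05, 2.79], [-1.13, 4.28], [0.06, 2.93], [-2.69, 2.69]. Speed limits (rad/s): [2.22, 2.22, 2.79, 3.14, 3.14, 3.14].

INTERFACE

Orientations are given as [roll, pitch, yaw] about the fixed x, y, z axes, in that order (R = Rz(yaw) Ry(pitch) Rx(roll)).
In Python, from cell import state, read_camera, camera_model, job_done, env gives the robot as it stands.
- The arm moves only by the tool arm_command, never from a script. Its argument "steps" is a list of rows, each a list of 6 numbers: the shift along the tool's x, y, z in cm, then the turn, a rotation vector about the tool's x, y, z in degrees. In form: [[dx, dy, dz, rx, ry, rz], ...]. A call has 1 to 12 rows; each row is the pose to reach, as a shift and turn from the pose commanded when the call began, along the tool's axes at that moment; what a row does not reach only later rows make up. A row lasts 1/12 s, in which the tool goes at most 41.7 mm and 7.16 degrees, less where a joint would pass 70% of its speed; a pose out of reach is approached as far as the arm can. A call with a gripper value outside its range is refused whole. "jaw" is the finger opening in cm, from 0 to 9.51, set as the call begins (left out, the last holds). The fingers move at their own pace and stop on an object; the grip force is fixed at half the most. Time passes only in rows, so rows that repeat a pose let the fingers close. It gives the time, the measured TCP pose, the force and the opening at its end, in the units of the state.
- state(): the state, without advancing time (a new reading comes with each control period).
- read_camera(name): name is "scene" or "top" or "wrist"; returns the picture (480x640x3 uint8, red, green, blue); there is no depth.
- camera_model(name): a dict with "K" (3x3 intrinsics, pixels), "k1" (the pictures are not rectified: a ray, as slopes to the right and down, at radius r is drawn at 1 + k1 r^2 times it, then the intrinsics apply), "xyz" and "rotation" of the camera in the world. Camera axes: x right, y up, looking along -z (the intrinsics and any distortion apply to the point x, -y, -z); pixel columns grow to the right and rows downward; lengths in mm; the calibration is good to about 2 mm. A picture is of the moment at which its call begins: read the wrist's pose just before it. camera_model takes no time and is no camera call; for the wrist camera it gives the pose at the moment of the call.
- job_done(): hands the job in, once; it reports no verdict.
The state is a dict: "t": time; "joints": joint angles; "qvel": joint speeds; "tau": joint torques, N m; "eef_pos": TCP position; "tcp_rot": TCP orientation; "ft_force": force on the tool from outside, world axes, zero at the start; "moment": the same for the moment, N m; "opening": opening from 0.0 (shut) to 1.0 (fully open).
Only numpy, scipy, OpenCV 4.12 (cv2) and the standard library are available. Lean on these libraries where they do the work, as an engineer would, in place of code of your own. Each camera call takes 0.05 s, during which the arm holds its last target. There are 200 camera calls.

## Working session

There is one attempt and no reset: what is moved stays moved. The work goes in short steps, Python scripts to look and compute and a tool call to move; the robot and the scene stay as the last step left them, time stands still between calls to the robot, and variables do not carry over. Pictures are saved under pics/ and viewed, about 8 in all and at most 12, crops included, and the job is handed in when it is done.

Besides the shell and the picture viewer there is one more tool, called after "Request:" as name([rows], argument=value, ...), one row to a line, values as JSON. arm_command: Moves the arm, as the interface text tells. Its arguments: {"type":"object","properties":{"steps":{"type":"array"},"jaw":{"type":"number"}},"required":["steps"]}

```bash
ls; mkdir -p pics
python3 - <<'E'
from cell import *
import cv2,numpy as np
for n in("scene","top"):
    im=read_camera(n);cv2.imwrite(f"pics/{n}0.png",im[:,:,::-1])
    m=camera_model(n);print(n,m)
s=state();print(s, env.grip_point_offset)
E
```

```text
pics
scene {'K': array([[583.94729766,   0.        , 327.18855858],
       [  0.        , 583.94729766, 246.53006049],
       [  0.        ,   0.        ,   1.        ]]), 'k1': -0.15691035441858167, 'xyz': array([1509.27610177,  518.73797003, 1043.84696186]), 'rotation': array([ 0.90036655, -0.00420788,  2.04974475])}
top {'K': array([[610.43541131,   0.        , 315.00026035],
       [  0.        , 610.43541131, 230.21213433],
       [  0.        ,   0.        ,   1.        ]]), 'k1': -0.041342575645262704, 'xyz': array([ 371.10086515,   -8.51014769, 1997.4020704 ]), 'rotation': array([ 0.06100995, -0.00799853, -1.54640209])}
{'t': 0.1, 'joints': array([-1.44762513e+00,  4.91483566e-01,  1.55940583e+00, -5.68098208e-06,
        1.09168575e+00, -1.05582878e-01]), 'qvel': array([-2.04370851e-03, -2.84725497e-03, -1.80273636e-03, -2.84358673e-03,
       -6.31067101e-05, -2.40541525e-04]), 'tau': array([ 1.92745967e-03, -6.13623476e+01, -2.58606470e+01,  6.93418784e-02,
        4.70337225e-02, -5.62539071e-05]), 'eef_pos': array([ 141.75557615, -608.67700133,  404.22388816]), 'tcp_rot': array([-3.14149412e+00,  9.77551027e-04, -1.34203958e+00]), 'ft_force': array([ 0.22595255, -0.31225393, -0.5455852 ]), 'moment': array([ 0.01704653, -0.01821724, -0.03555589]), 'opening': 0.9974675209242858} 171.3
```

View pics/scene0.png

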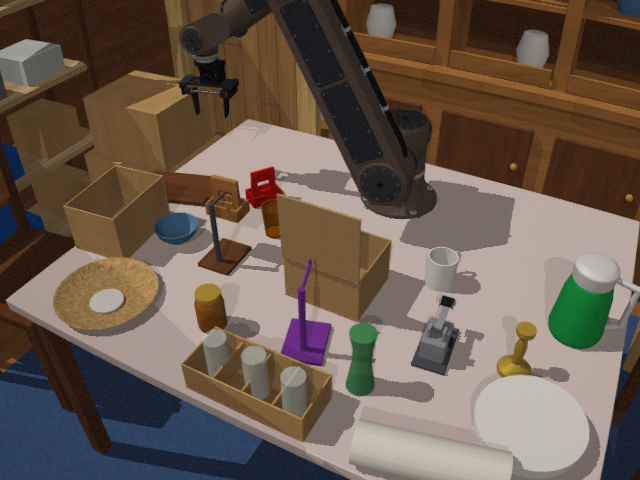

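View pics/top0.png

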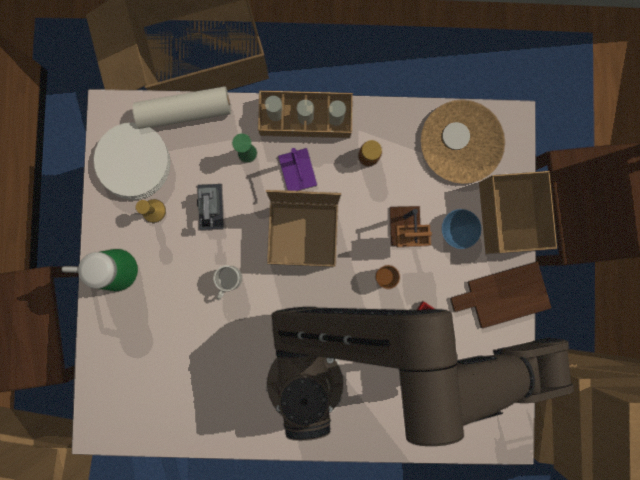

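The wooden caddy candidates are the brown one on the brown stand at top (410,232) and the red one at (425,308). I choose the brown one. For the carton, the lidded one is at (303,232), the lidless one at (520,210) and the cup box at (305,113). I choose the lidded one. The stand candidates are brown (405,225) and purple (297,170).

```bash
cat > h.py <<'E'
import numpy as np,cv2
from scipy.spatial.transform import Rotation as R
from cell import *
def ray(n,uv,m=None):
    m=m or camera_model(n);K=m["K"];d=np.array([m["k1"],0,0,0,0.])
    uv=np.array(uv,float).reshape(-1,1,2)
    p=cv2.undistortPoints(uv,K,d,None,None,None)if 0 else cv2.undistortPointsIter(uv,K,d,None,None,(3,50,1e-9))
    p=p.reshape(-1,2);v=np.c_[p[:,0],-p[:,1],-np.ones(len(p))]
    return m["xyz"],R.from_euler("xyz",m["rotation"]).apply(v)
def onz(n,uv,z,m=None):
    o,v=ray(n,uv,m);return o+v*((z-o[2])/v[:,2])[:,None]
def proj(n,P,m=None):
    m=m or camera_model(n);q=R.from_euler("xyz",m["rotation"]).inv().apply(np.atleast_2d(P)-m["xyz"])
    p=np.c_[q[:,0],-q[:,1]]/-q[:,2:];r=(p**2).sum(1)[:,None];p=p*(1+m["k1"]*r)
    return p@m["K"][:2,:2].T+m["K"][:2,2]
E
python3 - <<'E'
import cv2,numpy as np
from h import *
t=cv2.imread("pics/top0.png");s=cv2.imread("pics/scene0.png")
c=lambda im,x,y,w,h,k:cv2.resize(im[y:y+h,x:x+w],None,fx=k,fy=k,interpolation=2)
a=c(t,370,190,80,60,5);b=c(s,185,160,80,120,5)[:600]
d=c(t,260,180,90,100,4) 
e=c(t,185,170,50,70,5)
out=np.zeros((600,800,3),np.uint8);out[:300,:400]=a;out[:600,400:800]=b
f=c(t,185,170,160,120,2.5);out[300:600,:400]=f
cv2.imwrite("pics/crop1.png",out)
E
```

```text
(no output)
```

View pics/crop1.png

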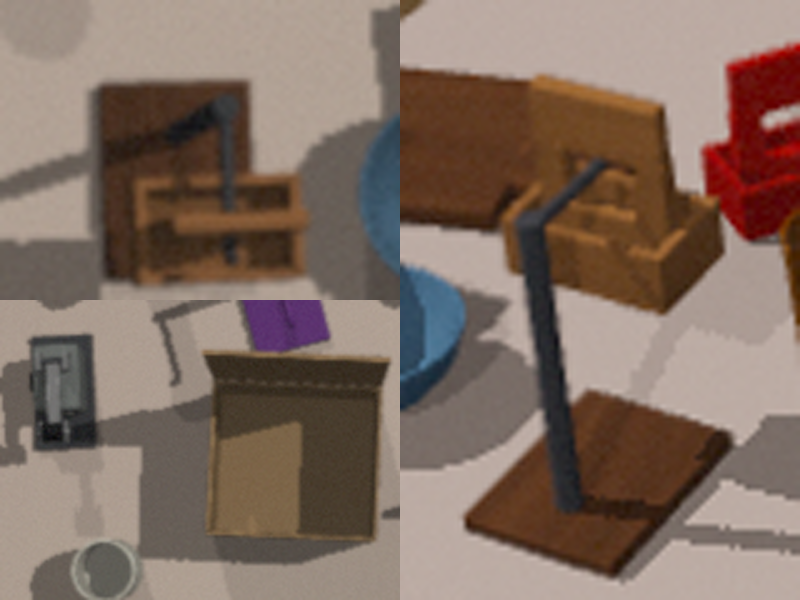

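Crop: the brown caddy hangs at top px (418,234). The post top is at (415,212) and the rod tip at (416,242), pointing towards the robot. The carton's near corners are at (268,264) and (335,266), and the roller is at (207,223).

Run:
```python
from h import *
np.set_printoptions(precision=1,suppress=True)
T="top"
print("post",onz(T,[415.2,211.6],202),"tip",onz(T,[416.2,241.8],212))
print("bar",onz(T,[[405,234.8],[431,233.4],[418,234.1]],240))
print("stand foot",onz(T,[[390,206.5],[419.8,206.5],[390.6,245.6]],12))
print("carton near",onz(T,[[267.8,264],[335,266]],130),"crease ends",onz(T,[[270,204],[337,206]],130))
print("lid top",onz(T,[[267,191],[340,193.6]],317))
print("roller",onz(T,[[207,222.8]],113), "foot",onz(T,[[197.5,184.5],[222.5,184],[199,230],[223,229]],10))
for n,uv,z in[("tumbler",[387,275],95),("bowl",[462,230],50),("mug",[227,278],90),("red",[427,308],100)]:print(n,onz(T,uv,z))
# scene triangulate: bar top-ends (crop x5 offset 185,160, crop x-400)
S="scene"
for nm,(x,y) in{"bartopL":(533,82),"bartopR":(662,108),"postbend":(532,222),"traybotR":(660,310)}.items():
    z={"postbend":198,"traybotR":130}.get(nm,240);print(nm,onz(S,[185+(x-400)/5,160+y/5],z))
print("S crease/lid",onz(S,[[287,267],[341,293]],130))
```

```text
post [[ 543.6 -315.3  202. ]] tip [[ 453.8 -317.8  212. ]]
bar [[ 472.  -280.2  240. ]
 [ 477.9 -355.6  240. ]
 [ 474.9 -317.9  240. ]]
stand foot [[ 576.5 -264.9   12. ]
 [ 579.1 -362.7   12. ]
 [ 448.6 -269.    12. ]]
carton near [[378.6 120.9 130. ]
 [377.5 -84.4 130. ]] crease ends [[562.7 119.5 130. ]
 [561.7 -86.4 130. ]]
lid top [[579.5 116.1 317. ]
 [577.3 -86.2 317. ]]
roller [[501.2 313.9 113. ]] foot [[633.3 367.2  10. ]
 [637.  285.3  10. ]
 [484.1 356.8  10. ]
 [489.4 278.6  10. ]]
tumbler [[ 353.5 -248.4   95. ]]
bowl [[ 502.8 -492.9   50. ]]
mug [[332.  249.5  90. ]]
red [[ 254.4 -374.   100. ]]
bartopL [[ 486.  -351.8  240. ]]
bartopR [[ 476.  -276.1  240. ]]
postbend [[ 544.8 -314.8  198. ]]
traybotR [[ 503.3 -270.5  130. ]]
S crease/lid [[600.4 -58.2 130. ]
 [622.1  98.  130. ]]
```

```bash
cat >> h.py <<'E'
def go(p,yaw):
    "row from current pose to TCP p (mm), tool down with yaw"
    s=state();A=R.from_euler("xyz",s["tcp_rot"]);B=R.from_euler("xyz",[np.pi,0,yaw])
    d=A.inv().apply(np.array(p)-s["eef_pos"])/10;r=np.degrees((A.inv()*B).as_rotvec())
    print("t%.2f"%s["t"],"pos",s["eef_pos"].round(1),"row",d.round(2),r.round(2),"open%.2f"%s["opening"])
E
python3 -c "
from h import *
go([475,-317,505],0.07)"
```

```text
t0.10 pos [ 141.8 -608.7  404.2] row [-20.86 -39.07 -10.05] [-4.00e-02  4.00e-02 -8.09e+01] open1.00
```

Request:
arm_command([
  [0, 0, -8, 0, 0, 0],
  [0, 0, -10, 0, 0, -7],
  [-20.86, -39.07, -10.05, 0, 0, -80.9],
  [-20.86, -39.07, -10.05, 0, 0, -80.9],
  [-20.86, -39.07, -10.05, 0, 0, -80.9],
  [-20.86, -39.07, -10.05, 0, 0, -80.9],
  [-20.86, -39.07, -10.05, 0, 0, -80.9],
  [-20.86, -39.07, -10.05, 0, 0, -80.9],
  [-20.86, -39.07, -10.05, 0, 0, -80.9],
  [-20.86, -39.07, -10.05, 0, 0, -80.9],
  [-20.86, -39.07, -10.05, 0, 0, -80.9],
  [-20.86, -39.07, -10.05, 0, 0, -80.9],
])

```text
t: 1.1
eef_pos: [456.2, -332.7, 504.2]
tcp_rot: [-3.141, 0.0, 0.036]
ft_force: [0.1, -0.5, -0.1]
opening: 1.001
```

```bash
python3 -c "
from h import *
go([475,-317,505],0.07)"
```

```text
t1.10 pos [ 456.2 -332.7  504.2] row [ 1.93 -1.5  -0.08] [-0.01  0.01 -1.93] open1.00
```

Request:
arm_command([
  [0, 0, 0, 0, 0, 0],
  [0, 0, 0, 0, 0, 0],
  [0, 0, 0, 0, 0, 0],
  [0, 0, 0, 0, 0, 0],
])

```text
t: 1.43
eef_pos: [454.3, -335.2, 504.0]
tcp_rot: [-3.142, 0.0, 0.028]
ft_force: [-0.1, -0.1, -0.5]
opening: 1.001
```

```bash
python3 -c "
from h import *
m=camera_model('wrist');im=read_camera('wrist');cv2.imwrite('pics/w1.png',im[:,:,::-1])
import pickle;pickle.dump(m,open('w1.pkl','wb'));print(m)
go([475,-317,505],0.07)
print(proj('wrist',[[477,-317,240],[477,-317,200],[475,-280,240],[478,-355,240]],m))"
```

```text
{'K': array([[366.84839899,   0.        , 322.69754461],
       [  0.        , 366.84839899, 241.63810988],
       [  0.        ,   0.        ,   1.        ]]), 'k1': -0.037889483079516666, 'xyz': array([ 451.29160221, -253.21136765,  483.67701479]), 'rotation': array([-2.96029210e-01, -6.50222671e-05,  2.78738829e-02])}
t1.48 pos [ 454.2 -335.4  504.1] row [ 2.13 -1.78 -0.09] [-0.    0.02 -2.42] open1.00
[[357.49836801 227.93691142]
 [352.9042265  214.99751506]
 [357.54183262 173.51722251]
 [355.93748312 279.20350352]]
```

View pics/w1.png

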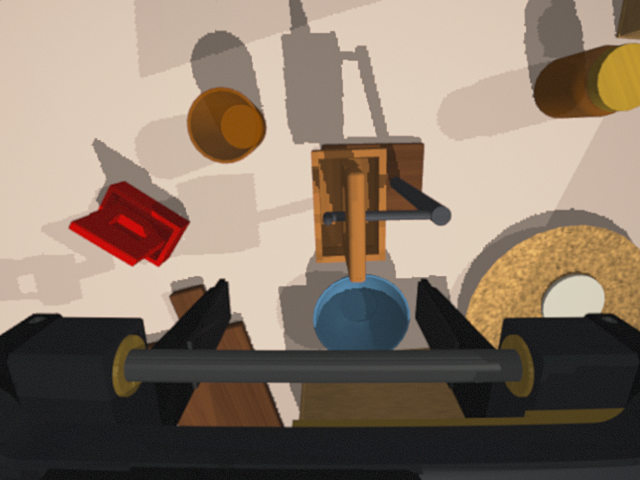

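The wrist view shows the brown caddy's bar from (356,172) to (358,282), the rod tip at (328,217) and the post top at (441,215). This matches the prediction.

```bash
python3 -c "
from h import *
import pickle;m=pickle.load(open('w1.pkl','rb'));im=cv2.imread('pics/w1.png')
b,g,r=[im[:,:,i].astype(int) for i in range(3)]
for y in range(182,275,12):
  row=im[y,330:400].astype(int);k=(row[:,2]>150)&(row[:,2]-row[:,0]>70);print(y,330+np.flatnonzero(k))
print(onz('wrist',[[356.5,173],[358,281]],240,m),onz('wrist',[[328,217]],212,m),onz('wrist',[[441,215]],202,m))
"
```

```text
182 [351 352 353 354 355 356 357 358 359 360 361 362 363 364]
194 [351 352 353 354 355 356 357 358 359 360 361 362 363 364 379 380 381 382
 383 384 385]
206 [330 331 351 352 353 354 355 356 357 358 359 360 361 362 363 364 379 380
 381 382 383 384 385]
218 [351 352 353 354 355 356 357 358 359 360 361 362 363 364]
230 [351 352 353 354 355 356 357 358 359 360 361 362 363 364 379 380 381 382
 383 384 385]
242 [351 352 353 354 355 356 357 358 359 360 361 362 363 364 379 380 381 382
 383 384 385]
254 [351 352 353 354 355 356 357 358 359 360 361 362 363 364 379 380 381 382
 383 384 385]
266 [352 353 354 355 356 357 358 359 360 361 362 363 364]
[[ 474.29601059 -279.68279588  240.        ]
 [ 479.55910108 -356.3525049   240.        ]] [[ 457.09595214 -316.38657707  212.        ]] [[ 546.34832912 -314.53479054  202.        ]]
```

```bash
python3 -c "
from h import *
go([477,-317.5,405],0.05)"
```

```text
t1.48 pos [ 454.2 -335.4  504.1] row [ 2.33 -1.72  9.91] [-0.    0.02 -1.28] open1.00
```

Request:
arm_command([
  [2.33, -1.72, 0, 0, 0, -1.3],
  [2.33, -1.72, 2, 0, 0, -1.3],
  [2.33, -1.72, 4.5, 0, 0, -1.3],
  [2.33, -1.72, 7, 0, 0, -1.3],
  [2.33, -1.72, 8.5, 0, 0, -1.3],
  [2.33, -1.72, 9.5, 0, 0, -1.3],
  [2.33, -1.72, 9.9, 0, 0, -1.3],
  [2.33, -1.72, 9.9, 0, 0, -1.3],
  [2.33, -1.72, 9.9, 0, 0, -1.3],
])

```text
t: 2.23
eef_pos: [477.7, -317.0, 406.0]
tcp_rot: [3.141, -0.001, 0.052]
ft_force: [-0.1, -0.6, 0.1]
opening: 1.004
```

```bash
python3 -c "
from h import *
go([477,-317.5,405],0.05)
m=camera_model('wrist');im=read_camera('wrist');cv2.imwrite('pics/w2.png',im[:,:,::-1])"
```

```text
t2.23 pos [ 477.7 -317.   406. ] row [-0.07  0.04  0.1 ] [ 0.05 -0.04  0.11] open1.00
```

View pics/w2.png

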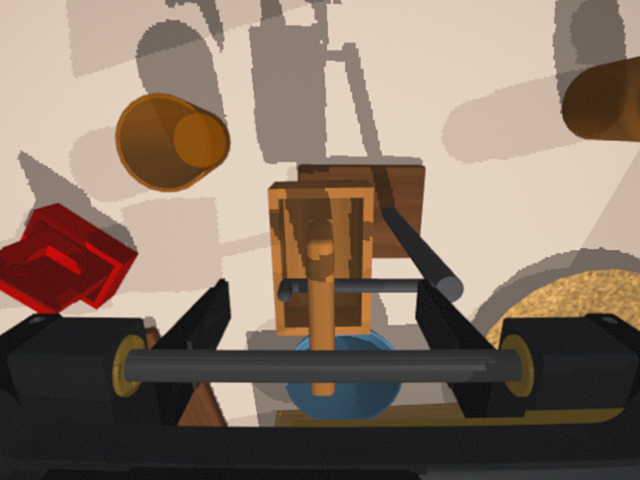

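The bar (x≈321) lies midway between the fingers (229 and 417), with the tips above the rod. I'll close now.

Request:
arm_command([
  [0, 0, 0, 0, 0, 0],
  [0, 0, 0, 0, 0, 0],
  [0, 0, 0, 0, 0, 0],
  [0, 0, 0, 0, 0, 0],
  [0, 0, 0, 0, 0, 0],
  [0, 0, 0, 0, 0, 0],
  [0, 0, 0, 0, 0, 0],
  [0, 0, 0, 0, 0, 0],
  [0, 0, 0, 0, 0, 0],
], jaw=0)

```text
t: 3.03
eef_pos: [477.8, -316.5, 405.2]
tcp_rot: [3.141, -0.0, 0.053]
ft_force: [-0.3, 0.0, -0.2]
opening: 0.425
```

Request:
arm_command([
  [0, 0, 0, 0, 0, 0],
  [0, 0, 0, 0, 0, 0],
  [0, 0, 0, 0, 0, 0],
  [0, 0, 0, 0, 0, 0],
  [0, 0, 0, 0, 0, 0],
  [0, 0, 0, 0, 0, 0],
  [0, 0, 0, 0, 0, 0],
  [0, 0, 0, 0, 0, 0],
])

```text
t: 3.7
eef_pos: [477.8, -316.5, 405.2]
tcp_rot: [3.142, 0.0, 0.053]
ft_force: [-0.4, 0.8, 0.9]
opening: 0.125
```

Request:
arm_command([
  [0, 0, 0, 0, 0, 0],
  [0, 0, -0.5, 0, 0, 0],
  [0, 0, -1, 0, 0, 0],
  [0, 0, -1.5, 0, 0, 0],
  [0, 0, -1.9, 0, 0, 0],
  [0, 0, -1.9, 0, 0, 0],
  [0, 0, -1.9, 0, 0, 0],
  [0, 0, -1.9, 0, 0, 0],
])

```text
t: 4.37
eef_pos: [477.7, -316.5, 424.1]
tcp_rot: [-3.142, 0.0, 0.053]
ft_force: [0.0, -0.1, -1.5]
opening: 0.122
```

Request:
arm_command([
  [-1, 0, 0, 0, 0, 0],
  [-2, 0, 0, 0, 0, 0],
  [-3, 0, 0, 0, 0, 0],
  [-4, 0, 0, 0, 0, 0],
  [-5, 0, 0, 0, 0, 0],
  [-6, 0, 0, 0, 0, 0],
  [-7, 0, 0, 0, 0, 0],
  [-8, 0, 0, 0, 0, 0],
  [-9, 0, 0, 0, 0, 0],
  [-9, 0, 0, 0, 0, 0],
  [-9, 0, 0, 0, 0, 0],
  [-9, 0, 0, 0, 0, 0],
])

```text
t: 5.37
eef_pos: [388.0, -321.4, 424.3]
tcp_rot: [3.141, -0.0, 0.053]
ft_force: [-0.8, 0.4, -3.1]
opening: 0.122
```

```bash
python3 -c "
from h import *
print(state()['ft_force'])
go([430,-220,490],0)
go([455,17,490],0)"
```

```text
[-0.77641154  0.42709121 -3.0775144 ]
t5.37 pos [ 388.  -321.4  424.3] row [ 4.73 -9.9  -6.57] [ 0.02 -0.02  3.02] open0.12
t5.37 pos [ 388.  -321.4  424.3] row [  8.47 -33.44  -6.58] [ 0.02 -0.02  3.02] open0.12
```

Request:
arm_command([
  [0, 0, -2, 0, 0, 0],
  [0, 0, -4.5, 0, 0, 0],
  [1, -2, -6.6, 0, 0, 0.5],
  [2, -5, -6.6, 0, 0, 1],
  [3, -9, -6.6, 0, 0, 2],
  [4, -13, -6.6, 0, 0, 3],
  [5, -17, -6.6, 0, 0, 3],
  [6, -21, -6.6, 0, 0, 3],
  [7, -25, -6.6, 0, 0, 3],
  [8, -29, -6.6, 0, 0, 3],
  [8.4, -32, -6.6, 0, 0, 3],
  [8.5, -33.5, -6.6, 0, 0, 3],
])

```text
t: 6.37
eef_pos: [455.4, 21.1, 490.2]
tcp_rot: [-3.141, -0.0, 0.003]
ft_force: [-0.4, 0.5, -3.2]
opening: 0.125
```

Request:
arm_command([
  [0, 0, 0, 0, 0, 0],
  [0, 0, 0, 0, 0, 0],
  [0, 0, 0, 0, 0, 0],
])

```text
t: 6.62
eef_pos: [455.3, 17.4, 490.1]
tcp_rot: [3.141, -0.0, 0.001]
ft_force: [0.1, -0.2, -2.7]
opening: 0.119
```

```bash
python3 -c "
from h import *
go([456,17,490],0.005)
a=read_camera('top')[150:290,240:380,::-1];b=read_camera('scene')[150:350,220:430,::-1]
o=np.zeros((570,780,3),np.uint8);o[:420,:360]=cv2.resize(a,None,fx=3,fy=3)[:,:360]
b=cv2.resize(b,(420,400));o[:400,360:780]=b;o=o[:420]
cv2.imwrite('pics/c3.png',o)"
```

```text
t6.62 pos [455.3  17.4 490.1] row [0.07 0.04 0.01] [ 0.02 -0.   -0.24] open0.12
```

View pics/c3.png

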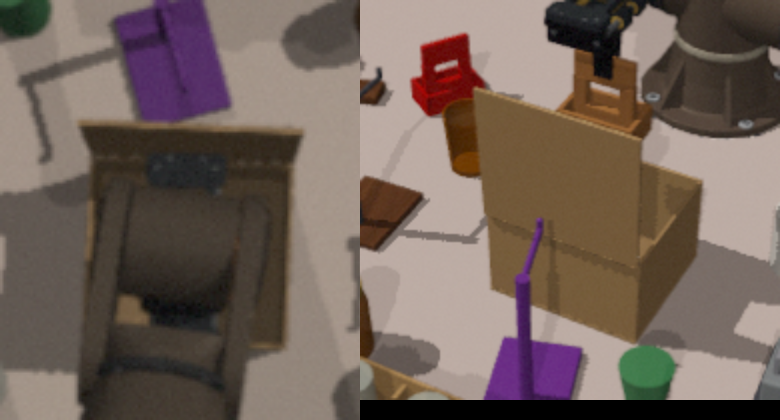

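The caddy is upright in the gripper above the carton, and its lid still leans back. I'll lower it now.

Request:
arm_command([
  [0, 0, 2, 0, 0, 0],
  [0, 0, 4, 0, 0, 0],
  [0, 0, 6, 0, 0, 0],
  [0, 0, 8, 0, 0, 0],
  [0, 0, 10, 0, 0, 0],
  [0, 0, 12, 0, 0, 0],
  [0, 0, 14, 0, 0, 0],
  [0, 0, 16, 0, 0, 0],
  [0, 0, 18, 0, 0, 0],
  [0, 0, 19.5, 0, 0, 0],
  [0, 0, 20.3, 0, 0, 0],
  [0, 0, 20.3, 0, 0, 0],
])

```text
t: 7.72
eef_pos: [455.1, 17.0, 285.9]
tcp_rot: [-3.141, 0.003, -0.001]
ft_force: [-1.1, 0.6, -2.2]
opening: 0.125
```

Request:
arm_command([
  [0, 0, 0.2, 0, 0, 0],
  [0, 0, 0.4, 0, 0, 0],
  [0, 0, 0.5, 0, 0, 0],
  [0, 0, 0.5, 0, 0, 0],
])

```text
t: 8.05
eef_pos: [455.2, 17.7, 282.6]
tcp_rot: [3.141, -0.001, 0.0]
ft_force: [-0.6, -0.0, -2.4]
opening: 0.125
```

Request:
arm_command([
  [0, 0, 0.1, 0, 0, 0],
  [0, 0, 0.2, 0, 0, 0],
  [0, 0, 0.25, 0, 0, 0],
  [0, 0, 0.25, 0, 0, 0],
])

```text
t: 8.38
eef_pos: [455.2, 17.6, 280.4]
tcp_rot: [3.141, -0.001, 0.001]
ft_force: [-2.4, -1.7, 7.9]
opening: 0.123
```

Contact with the floor. I'll open part way so the fingers clear the walls.

Request:
arm_command([
  [0, 0, -0.1, 0, 0, 0],
  [0, 0, -0.1, 0, 0, 0],
  [0, 0, -0.1, 0, 0, 0],
  [0, 0, -0.1, 0, 0, 0],
  [0, 0, -0.1, 0, 0, 0],
  [0, 0, -0.1, 0, 0, 0],
  [0, 0, -0.1, 0, 0, 0],
  [0, 0, -0.1, 0, 0, 0],
], jaw=4)

```text
t: 9.05
eef_pos: [455.1, 17.7, 280.6]
tcp_rot: [3.142, 0.0, 0.001]
ft_force: [-0.2, -0.1, 0.1]
opening: 0.422
```

Request:
arm_command([
  [0, 0, 0, 0, 0, 0],
  [0, 0, -2, 0, 0, 0],
  [0, 0, -5, 0, 0, 0],
  [0, 0, -9, 0, 0, 0],
  [0, 0, -13, 0, 0, 0],
  [0, 0, -17, 0, 0, 0],
  [0, 0, -21, 0, 0, 0],
  [0, 0, -25, 0, 0, 0],
  [0, 0, -25, 0, 0, 0],
  [0, 0, -25, 0, 0, 0],
])

```text
t: 9.88
eef_pos: [454.6, 17.8, 532.4]
tcp_rot: [3.141, -0.004, 0.001]
ft_force: [-0.2, -0.8, -0.9]
opening: 0.42
```

```bash
python3 -c "
from h import *
go([455,17,535],0)
go([640,17,535],0)
im=read_camera('wrist');cv2.imwrite('pics/w4.png',im[:,:,::-1])"
```

```text
t9.88 pos [454.6  17.8 532.4] row [ 0.04  0.08 -0.26] [ 0.03 -0.23  0.03] open0.42
t9.88 pos [454.6  17.8 532.4] row [18.54  0.09 -0.18] [ 0.03 -0.23  0.03] open0.42
```

View pics/w4.png

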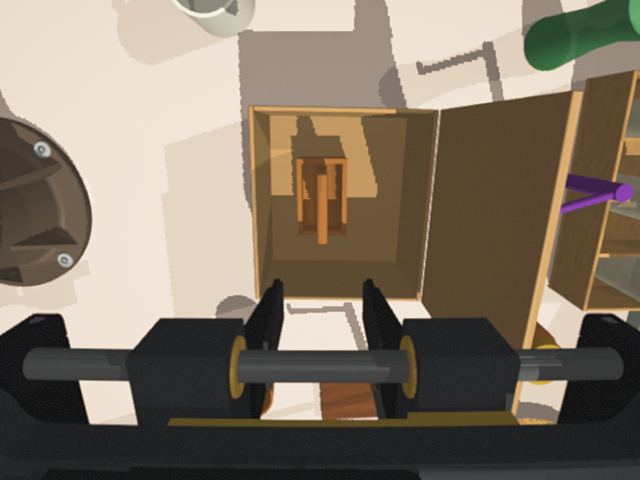

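The caddy stands upright, free, in the carton at (322,200). The lid's top edge runs from (575,92) to (525,330).

```bash
python3 -c "
from h import *
m=camera_model('wrist')
print(onz('wrist',[[577,95],[553,250]],318,m));print('crease',onz('wrist',[[439,110],[418,300]],133,m),'near',onz('wrist',[[250,108],[258,298]],130,m))
print('purple',onz('wrist',[[624,191]],202,m))"
```

```text
[[581.50372294 117.81181439 318.        ]
 [583.54021008  36.16351565 318.        ]]
crease [[568.15085328 119.14654156 133.        ]
 [562.71977741 -84.67381413 133.        ]] near [[383.12172271 120.78721722 130.        ]
 [380.80062198 -83.48616923 130.        ]]
purple [[715.76830013  51.58943399 202.        ]]
```

Request:
arm_command([
  [0, 0, -1.5, 0, 0, 0],
  [0, 0, -3.5, 0, 0, 0],
  [3, 0, -3.5, 0, 0, 0],
  [7, 0, -3.5, 0, 0, 0],
  [11, 0, -3.5, 0, 0, 0],
  [15, 0, -3.5, 0, 0, 0],
  [18.5, 0, -3.5, 0, 0, 0],
  [20, 0, -3.5, 0, 0, 0],
  [20, 0, -3.5, 0, 0, 0],
  [20, 0, -3.5, 0, 0, 0],
], jaw=0)

```text
t: 10.77
eef_pos: [656.0, 17.8, 562.7]
tcp_rot: [-3.141, 0.004, 0.001]
ft_force: [-0.7, 0.3, -0.1]
opening: 0.007
```

Request:
arm_command([
  [0, 0, 3, 0, 0, 0],
  [0, 0, 7, 0, 0, 0],
  [0, 0, 9.8, 0, 0, 0],
  [-2, 0, 9.8, 0, 0, 0],
  [-4, 0, 9.8, 0, 0, 0],
  [-6, 0, 9.8, 0, 0, 0],
  [-8, 0, 9.8, 0, 0, 0],
  [-10, 0, 9.8, 0, 0, 0],
  [-12, 0, 9.8, 0, 0, 0],
  [-13.5, 0, 9.8, 0, 0, 0],
  [-15, 0, 9.8, 0, 0, 0],
  [-16, 0, 9.8, 0, 0, 0],
])

```text
t: 11.77
eef_pos: [492.6, 17.9, 467.6]
tcp_rot: [3.142, 0.001, 0.001]
ft_force: [0.4, -0.7, 0.4]
opening: 0.002
```

Request:
arm_command([
  [-1, 0, 0, 0, 0, 0],
  [-2, 0, 0, 0, 0, 0],
  [-3, 0, 0, 0, 0, 0],
  [-4, 0, 0, 0, 0, 0],
  [-5, 0, 0, 0, 0, 0],
  [-6, 0, 0, 0, 0, 0],
  [-6, 0, 0, 0, 0, 0],
  [-6, 0, 0, 0, 0, 0],
  [-6, 0, 0, 0, 0, 0],
  [-6, 0, 0, 0, 0, 0],
])

```text
t: 12.6
eef_pos: [435.5, 17.7, 467.6]
tcp_rot: [3.142, -0.0, 0.0]
ft_force: [1.1, 0.0, 0.0]
opening: 0.007
```

```bash
python3 -c "
from h import *
go([440,17,465],0)
b=read_camera('scene')[80:400,180:560,::-1];cv2.imwrite('pics/s5.png',cv2.resize(b,None,fx=1.5,fy=1.5))"
```

```text
t12.60 pos [435.5  17.7 467.6] row [0.45 0.07 0.26] [ 0.   -0.01  0.03] open0.01
```

View pics/s5.png

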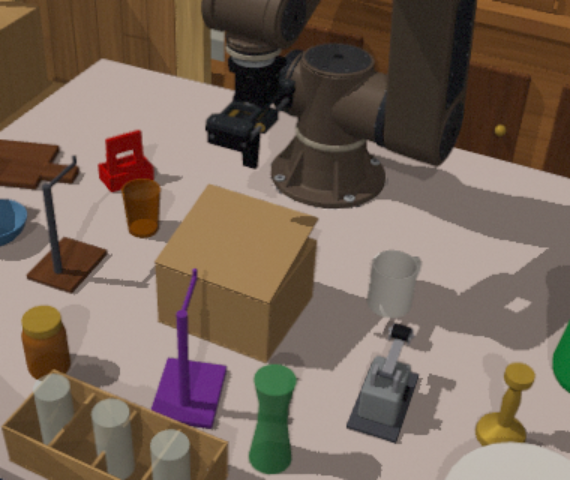

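The lid looks shut. I'll confirm with a gentle press near its edge.

Request:
arm_command([
  [-1, 0, 3, 0, 0, 0],
  [-1, 0, 6, 0, 0, 0],
  [-1, 0, 9, 0, 0, 0],
  [-1, 0, 11.5, 0, 0, 0],
  [-1, 0, 13, 0, 0, 0],
  [-1, 0, 13.6, 0, 0, 0],
  [-1, 0, 13.8, 0, 0, 0],
  [-1, 0, 13.9, 0, 0, 0],
  [-1, 0, 14.0, 0, 0, 0],
  [-1, 0, 14.1, 0, 0, 0],
])

```text
t: 13.48
eef_pos: [425.3, 17.7, 327.5]
tcp_rot: [3.141, -0.002, 0.001]
ft_force: [0.4, 0.2, -0.4]
opening: 0.005
```

Request:
arm_command([
  [0, 0, 0.1, 0, 0, 0],
  [0, 0, 0.1, 0, 0, 0],
])

```text
t: 13.65
eef_pos: [425.2, 17.7, 326.7]
tcp_rot: [3.141, -0.002, 0.001]
ft_force: [-2.1, 0.7, 9.2]
opening: 0.006
```

Request:
arm_command([
  [0, 0, -3, 0, 0, 0],
  [0, 0, -6, 0, 0, 0],
  [0.5, -2, -8, 0, 0, 0],
  [1.5, -6, -8, 0, 0, 0],
  [2.5, -10, -8, 0, 0, 0],
  [3.5, -14, -8, 0, 0, 0],
  [4.5, -18, -8, 0, 0, 0],
  [5.5, -22, -8, 0, 0, 0],
  [6.5, -26, -8, 0, 0, 0],
  [7.5, -29.5, -8, 0, 0, 0],
  [7.5, -29.5, -8, 0, 0, 0],
  [7.5, -29.5, -8, 0, 0, 0],
])

```text
t: 14.65
eef_pos: [499.7, 314.2, 405.4]
tcp_rot: [3.141, 0.0, 0.003]
ft_force: [-0.5, -1.0, -0.2]
opening: 0.007
```

Request:
arm_command([
  [0, 0, 0, 0, 0, 0],
  [0, 0, 0, 0, 0, 0],
  [0, 0, 0, 0, 0, 0],
])

```text
t: 14.9
eef_pos: [499.9, 311.7, 406.1]
tcp_rot: [-3.142, -0.0, -0.001]
ft_force: [-0.6, -0.7, -0.0]
opening: 0.005
```

```bash
python3 -c "
from h import *
go([501,314,330],0)
m=camera_model('wrist');im=read_camera('wrist');cv2.imwrite('pics/w6.png',im[:,:,::-1])
print(proj('wrist',[[501,314,113],[501,314,101]],m), onz('scene',[446.7,300.7],105), state()['ft_force'])
import pickle;pickle.dump(m,open('w6.pkl','wb'))"
```

```text
t14.90 pos [499.9 311.7 406.1] row [ 0.11 -0.23  7.61] [ 0.   -0.02 -0.04] open0.00
[[324.73925747 237.29920047]
 [324.6472887  233.12221099]] [[507.46321528 317.60262229 105.        ]] [ 0.60843775 -0.20917342 -0.65778304]
```

View pics/w6.png

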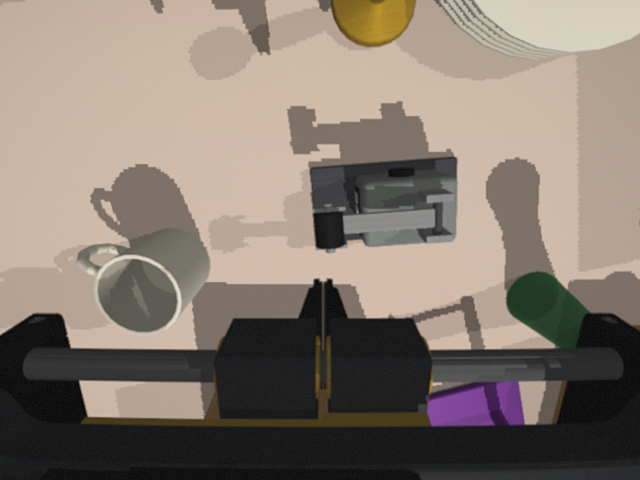

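The wrist view shows the roller centred at about (329,229).

```bash
python3 -c "
from h import *
import pickle;m=pickle.load(open('w6.pkl','rb'))
p=onz('wrist',[[329,229]],107,m)[0];print(p,onz('wrist',[[437,222]],95,m))
go([p[0],p[1],313],0.05)"
```

```text
[504.38335479 319.04038607 107.        ] [[593.00947427 321.69542144  95.        ]]
t14.95 pos [500.  311.7 406.1] row [ 0.44 -0.73  9.31] [-0.   -0.02 -2.91] open0.01
```

Request:
arm_command([
  [0.4, -0.65, 2, 0, 0, -3],
  [0.4, -0.65, 5, 0, 0, -3],
  [0.4, -0.65, 7.5, 0, 0, -3],
  [0.4, -0.65, 9, 0, 0, -3],
  [0.4, -0.65, 9.6, 0, 0, -3],
  [0.4, -0.65, 9.8, 0, 0, -3],
  [0.4, -0.65, 9.8, 0, 0, -3],
  [0.4, -0.65, 9.8, 0, 0, -3],
])

```text
t: 15.62
eef_pos: [504.2, 319.2, 308.8]
tcp_rot: [-3.141, -0.002, 0.053]
ft_force: [0.8, -1.0, 1.4]
opening: 0.005
```

Request:
arm_command([
  [0, 0, 0.2, 0, 0, 0],
  [0, 0, 0.4, 0, 0, 0],
  [0, 0, 0.6, 0, 0, 0],
  [0, 0, 0.8, 0, 0, 0],
  [0, 0, 0.8, 0, 0, 0],
  [0, 0, 0.8, 0, 0, 0],
])

```text
t: 16.12
eef_pos: [503.8, 319.3, 299.7]
tcp_rot: [3.141, 0.0, 0.053]
ft_force: [-3.7, 0.0, 3.7]
opening: 0.003
```

Request:
arm_command([
  [0, 0, 0.25, 0, 0, 0],
  [0, 0, 0.5, 0, 0, 0],
  [0, 0, 0.75, 0, 0, 0],
  [0, 0, 0.9, 0, 0, 0],
  [0, 0, 0.9, 0, 0, 0],
  [0, 0, 0.9, 0, 0, 0],
])

```text
t: 16.62
eef_pos: [503.7, 319.3, 290.5]
tcp_rot: [3.141, 0.001, 0.053]
ft_force: [-3.8, 0.0, 6.2]
opening: 0.003
```

Request:
arm_command([
  [0, 0, 0.1, 0, 0, 0],
  [0, 0, 0.2, 0, 0, 0],
  [0, 0, 0.2, 0, 0, 0],
  [0, 0, 0.2, 0, 0, 0],
  [0, 0, 0.2, 0, 0, 0],
  [0, 0, 0.2, 0, 0, 0],
  [0, 0, 0.2, 0, 0, 0],
])

```text
t: 17.2
eef_pos: [503.7, 319.3, 288.7]
tcp_rot: [3.141, 0.001, 0.053]
ft_force: [-5.6, 0.8, 7.6]
opening: 0.005
```

Held for about 0.5 s at roughly 0.16 rad (7 N). I'll release now.

Request:
arm_command([
  [0, 0, -0.4, 0, 0, 0],
  [0, 0, -0.9, 0, 0, 0],
  [0, 0, -1.5, 0, 0, 0],
  [0, 0, -2.5, 0, 0, 0],
  [0, 0, -5, 0, 0, 0],
  [0, 0, -8, 0, 0, 0],
  [0, 0, -11, 0, 0, 0],
  [0, 0, -11, 0, 0, 0],
  [0, 0, -11, 0, 0, 0],
  [0, 0, -11, 0, 0, 0],
  [0, 0, -11, 0, 0, 0],
])

```text
t: 18.12
eef_pos: [503.8, 319.1, 397.6]
tcp_rot: [3.141, 0.002, 0.053]
ft_force: [-0.5, 0.1, -0.1]
opening: 0.007
```

```bash
python3 -c "
from h import *
print(state()['ft_force'],state()['t'])
im=read_camera('wrist');b=read_camera('scene')[150:390,180:480,::-1]
o=np.zeros((480,720,3),np.uint8);o[:288,:360]=cv2.resize(b,(360,288));o[:270,360:]=cv2.resize(im[:,:,::-1],(360,270))
cv2.imwrite('pics/f7.png',o[:288])"
```

```text
[-0.48807921  0.08014046 -0.07572827] 18.1167
```

View pics/f7.png

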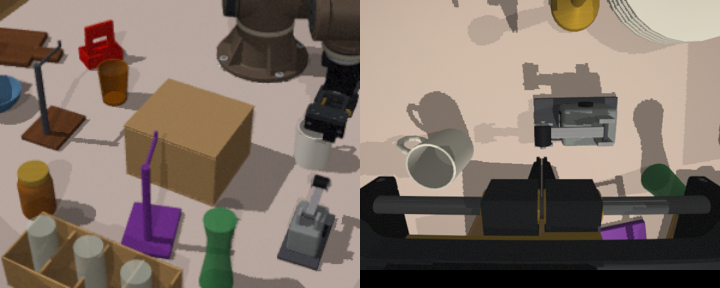

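The lid is shut, the lever is back up, the arm touches nothing and the crockery hasn't moved.

```bash
python3 -c "
from cell import *
print(job_done())"
```

```text
the job is handed in; nothing more can be done
None
```

I lifted the caddy 19 mm off its hook, drew it 90 mm clear and set it upright in the carton. I then let go, folded the lid shut, pressed the tally roller once and handed the job in at about 18 s of the 59 s allowed.

- **Caddy:** the last direct view, before I shut the lid, showed it standing upright and free in the carton. I could not see it again after that.
- **Lid:** a gentle press near its free edge met firm resistance (about 9 N) at 136.7 mm, where a shut lid's top should be.
- **Roller:** I held it about 0.5 s with the fingertip some 14 mm below its rest height, about 0.16 rad by position. The force there read 7.6 N, which would put it nearer 0.18 rad. The two differ a little, but both are past the click at 0.12 rad and short of the 0.22 rad limit. A sideways force of 4–6 N also showed during the press, which I did not explain; it vanished on release.
- **Last pictures:** the lid looks shut, the roller is back up, and the crockery in view looks unmoved. The wrist force reads near zero, so the arm is touching nothing.

No check failed. The hand-in gave no verdict.

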